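# Unlock the plate dock and take the cassette out

### The job

Take the cassette out of its dock: draw the locking pin up out of its bore and hang it in the side notch of the small bracket, pushed to the back of the notch with its collar resting on the bracket. Then swing the lever round to the raised long bar on the arc scale (70 degrees from the locked position), lift the cassette out, keep it level and set it down gently and flat, lengthwise inside the shallow tray. Leave the pin hanging and the lever on its mark, drop neither the pin nor the cassette, and do not disturb the other things on the bench.

Things in the scene. Friction and masses are not known exactly. Their poses are not given: they have to be found in the camera images.
- dock: Fixed white dock, dark blue foot line; base 180 mm (x, centred) by 200 mm (y from -78 to 122), 20 mm high. Origin on the bench below the middle of the cassette nest; x away from the robot at yaw 0, y left, z up. Nest walls reach z = 28 mm, 2 mm play. Lever pivot at x 55, y 45 mm. An aluminium arc scale (radius 122 to 150 mm about the pivot, top z = 52 mm) runs from the -x side round to +y.
- scale_mark (a point): Top centre of the mark: the one long raised bar (27 x 6 mm, 6 mm high, radial; the small ticks mean nothing) on the arc scale, 136 mm from the pivot, 70 degrees from the locked lever direction. The lever tip points at it when lever = 1.222.
- lever (a joint): Angle (rad) of the flat steel L-shaped lever, 10 mm thick, about a vertical pivot. 0 = locked: long arm (116 mm) along the dock's -x over one end of the cassette, short arm along +y, its 12 mm hole over the bore. Grows as the handle swings clockwise from above, towards the dock's +y; stop at 1.65. About 1.2 N at the handle; stays where left. The pin blocks it. Past 0.9 it clears the cassette.
- lever_handle (a point): Centre of the top of the lever's upright round black handle: 18 mm diameter, from 78 to 112 mm above the bench, 105 mm from the pivot. It moves with the lever.
- lever_pivot (a point): Point on the lever's vertical pivot axis, on the lever's top (72 mm above the bench).
- bore_mouth (a point): Centre of the mouth of the pin bore: vertical, 12 mm wide, 36 mm deep, in the top of a square post of the dock, 60 mm above the bench.
- pin: Loose locking pin, 76 mm long, about 70 g, starting upright in the lever's hole and the bore, collar on the lever. Origin at the lower tip of the shank, z up along it. Steel shank 10 mm diameter from 0 to 44 mm, collar 26 mm diameter from 44 to 48 mm, black round knob 18 mm diameter from 48 to 76 mm. To come clear it must rise 46 mm.
- pin_collar (a point): On the pin's axis at the underside of the collar, 44 mm above the tip.
- bracket: Fixed aluminium bracket, foot 80 x 70 x 10 mm. Origin on the bench below the notch's seat. Top plate: x from -40 to +37 mm, 64 mm wide (y), 8 mm thick, top at 75 mm; free below it down to 10 mm but for a wall at x = 23 to 37 mm. The notch, 14 mm wide, runs in from the plate's -x edge along +x and ends at x = +6 mm. At yaw 0 its mouth faces the robot.
- notch_seat (a point): Where the pin's axis and the underside of its collar belong: on the plate's top, 40 mm in from the mouth and 6 mm before the end of the notch. Its x points into the notch, z up.
- cassette: Loose white box-shaped sample cassette with a grey top with two rows of eight dark caps, 42 mm (x) by 127 mm (y) by 40 mm high, about 180 g. Origin: centre of the underside. Starts in the dock's nest, underside 20 mm above the bench, its axes along the dock's. Grip it across its 42 mm width at the middle of its length.
- tray: Fixed shallow steel tray, outside 100 mm (x) by 172 mm (y), walls 5 mm thick and 10 mm high, floor 5 mm thick. Origin: centre of the underside on the bench; the long way is y.
- bottle: Bystander: brown glass bottle, 56 mm diameter, 130 mm high. Origin: centre of the underside.
- jar: Bystander: white jar, 40 mm diameter, 50 mm high. Origin: centre of the underside.
- wellplate: Bystander: flat white 96-well plate, 85 x 127 x 15 mm. Origin: centre of the underside.
- tipbox: Bystander: grey tip box with a clear lid, 85 x 120 x 80 mm. Origin: centre of the underside.
- tuberack: Bystander: blue rack with small white tubes, 60 x 110 x 42 mm. Origin: centre of the underside.
- marker: Bystander: white marker pen with a black cap, 125 x 13 x 13 mm, lying. Origin: centre of the underside.
- screwcap: Bystander: grey screw cap, 34 mm diameter, 18 mm high. Origin: centre of the underside.
There are look-alikes about, which are no part of the job. There is more than one size of the tray; the one meant has the size given above.

How it is judged:
On the way, in this order (a step that is already met when the one before it is completed fails the run):
1. the pin is drawn up clear of the lever, which is still locked (z of pin in the frame of dock above 0.074 m and value of joint lever below 0.1 rad), for 0.1 s.
2. the pin hangs at the back of the bracket's notch, collar on the plate, let go (horizontal distance between pin_collar and notch_seat below 0.01 m and z of pin_collar in the frame of notch_seat between -0.004 and 0.004 m and angle between pin's own z axis and vertical below 0.12 rad and contact force between the fingers and pin below 0.2 N), for 0.2 s.
3. the lever points at the long bar on the scale (70 degrees, within 5.7 degrees), at rest and let go (value of joint lever between 1.12 and 1.32 rad and velocity of joint lever between -0.05 and 0.05 rad/s and contact force between the fingers and dock below 0.2 N), for 0.2 s.
4. the cassette is lifted out of the nest (z of cassette in the frame of dock above 0.045 m), for 0.1 s.
At the end, for the whole second after the job is handed in: Pin upright (0.12 rad) in the notch, within 10 mm of the seat, collar within 4 mm of the plate; lever at 1.22 rad +-0.10; cassette flat (0.1 rad) on the tray floor, within 35 mm of its middle in x and y, lengthwise within 0.35 rad; both below 0.02 m/s (horizontal distance between pin_collar and notch_seat below 0.01 m and z of pin_collar in the frame of notch_seat between -0.004 and 0.004 m and angle between pin's own z axis and vertical below 0.12 rad and linear speed of each of pin, cassette below 0.02 m/s and value of joint lever between 1.12 and 1.32 rad and x of cassette in the frame of tray between -0.035 and 0.035 m and y of cassette in the frame of tray between -0.035 and 0.035 m and z of cassette in the frame of tray between 0.002 and 0.009 m and angle between cassette's own z axis and vertical below 0.1 rad and angle between the y axis of cassette and the y axis of tray, either way round below 0.35 rad); the robot touches nothing.
It fails at once if the cassette is dropped (moves faster than 0.6 m/s while not held) (contact force between the fingers and cassette below 0.1 N and linear speed of cassette above 0.6 m/s).
It fails at once if the pin is dropped (moves faster than 0.6 m/s while not held) (contact force between the fingers and pin below 0.1 N and linear speed of pin above 0.6 m/s).
It fails at once if the cassette is tipped by more than 0.6 rad (angle between cassette's own z axis and vertical above 0.6 rad).
It fails at once if a bystander is moved by more than 30 mm (distance of any of bottle, jar, wellplate, tipbox, tuberack, marker, screwcap from where it was at the start of the episode above 0.03 m).
It also fails if it takes over 72 s, if anything falls off the work surface, if the arm or the gripper's body presses on something with over 40 N, if the wrist force passes 120 N, or if a joint passes its speed limit or range.

### The arm

A 6-joint arm with a two-finger parallel gripper is mounted at the origin on the work surface. World frame = base frame: x ahead of the robot, y to its left, z up, the work surface at z = 0. Lengths are in m, angles in rad, forces in N, time in s.
With the tool pointing down it reaches from about 0.35 to 0.775 m from the base axis. Payload 7.3 kg.
Tool frame: the origin (TCP) lies midway between the tips of the shut fingers; the grasp point (between the pads) lies 19 mm behind it; z points along the fingers, y is the line along which they close (so a half turn about z gives the same grasp; the last joint's range is limited). The gripper opens to 92 mm and grips with 3 to 60 N. Pads are 19 mm wide; open, the fingers measure 130 mm over their backs; the gripper's body (75 mm by 190 mm) begins 47 mm behind the grasp point.
Start: joints at [-1.387, 0.342, 1.524, -0, 1.275, -0.146], TCP at [0.17, -0.497, 0.227] pointing down, gripper open.
Joint ranges: [-2.53, 2.53], [-0.77, 2.02], [0.04, 2.7], [-1, 4.14], [0.28, 2.66], [-3.11, 3.11]. Speed limits (rad/s): [2.57, 2.57, 3.14, 3.14, 3.14, 3.14].

### API

Orientations are given as a rotation vector (axis times angle).
In Python, from plant import * gives the robot as it stands. The module is installed in compiled form; this text tells all that it offers.
- The arm moves only by the tool arm_command, never from a script. Its argument "series" is a list of rows, each an object of numbers: "tx", "ty", "tz": the shift along the world's x, y, z in m; "spin": the turn about the world's z in rad. A call has 1 to 5 rows; each row is the pose to reach, as a shift and turn from the pose commanded when the call began; what a row does not reach only later rows make up. A row lasts 1/12 s, in which the tool goes at most 41.7 mm and 7.16 degrees, less where a joint would pass 70% of its speed; a pose out of reach is approached as far as the arm can. A call with a gripper value outside its range is refused whole. "claw" is the finger opening in m, from 0 to 0.0918, set as the call begins (left out, the last holds). The fingers move at their own pace and stop on an object; "squeeze" is the grip in N (left out, the last holds). Time passes only in rows, so rows that repeat a pose let the fingers close. It gives the time, the measured TCP pose, the force, the opening and the grip force at its end, in the units of the state.
- state(): the state, without advancing time (a new reading comes with each control period).
- camera(name): name is "scene" or "top"; returns a dict with "pixels" (420x560x3 uint8, red, green, blue), "range_z" (420x560 float32, m along the optical axis (not along the pixel's ray), 0 where there is no reading), "mtx" (3x3 intrinsics, pixels), "R" (3x3) and "t" (3): a world point X has camera coordinates R X + t. Camera axes: x right, y down, z forward; pixel columns grow to the right and rows downward; lengths in m; the calibration is good to about 2 mm. A picture is of the moment at which its call begins.
- finish_job(): hands the job in; it is judged then, once.
The state is a dict: "time_s": time; "joints": joint angles; "joint_vel": joint speeds; "tau": joint torques, N m; "position": TCP position; "orientation": TCP orientation; "wrist_force": force on the tool from outside, world axes, zero at the start; "moment": the same for the moment, N m; "opening": finger opening in m; "grip_force": force on a finger pad.
Only numpy, scipy, OpenCV 4.12 (cv2) and the standard library are available. Lean on these libraries where they do the work, as an engineer would, in place of code of your own. Each camera call takes 0.05 s, during which the arm holds its last target. There are 200 camera calls.

## Working session

There is one attempt and no reset: what is moved stays moved. The work goes in short steps, Python scripts to look and compute and a tool call to move; the robot and the scene stay as the last step left them, time stands still between calls to the robot, and variables do not carry over. Pictures are saved under pics/ and viewed, at most 10 in all, crops included, and the job is handed in when it is done.

Besides the shell and the picture viewer there is one more tool, called after "Emit:" as a command line: name --argument value ..., lists and objects as JSON in quotes. arm_command: Moves the arm, as the interface text tells. Its arguments: {"type":"object","properties":{"series":{"type":"array","items":{"type":"object","properties":{"tx":{"type":"number"},"ty":{"type":"number"},"tz":{"type":"number"},"spin":{"type":"number"}}}},"claw":{"type":"number"},"squeeze":{"type":"number"}},"required":["series"]}

```bash
mkdir -p pics; cat > h.py <<'E'
from plant import *
import numpy as np, cv2, pickle
def snap(n,f):
    c=camera(n); cv2.imwrite('pics/'+f+'.png',c['pixels'][:,:,::-1]); pickle.dump(c,open(f+'.pkl','wb')); return c
def load(f): return pickle.load(open(f+'.pkl','rb'))
def cloud(c):
    z=c['range_z']; v,u=np.indices(z.shape); r=np.linalg.inv(c['mtx'])@np.stack([u.ravel(),v.ravel(),np.ones(u.size)])
    P=(r*z.ravel()-c['t'][:,None]); P=np.asarray(c['R']).T@P
    P=P.T.reshape(z.shape+(3,)).copy(); P[z==0]=np.nan; return P
def ray(c,u,v,h):
    R=np.asarray(c['R']);o=-R.T@c['t'];d=R.T@np.linalg.inv(c['mtx'])@np.array([u,v,1.]);return o+d*(h-o[2])/d[2]
E
python3 - <<'E'
from h import *
for n in('scene','top'):
    c=snap(n,n+'0'); print(n,c['mtx'],-c['R'].T@c['t'],c['R'])
s=state();print(s['position'],s['orientation'],s['time_s'],s['opening'])
E
```

```text
scene [[540.97006852   0.         281.23731823]
 [  0.         540.97006852 208.06271805]
 [  0.           0.           1.        ]] [1.19524002 0.22981289 1.41411353] [[-0.44629616  0.89483897 -0.00910776]
 [ 0.76444601  0.37593274 -0.52373359]
 [-0.46523332 -0.24070268 -0.85183342]]
top [[421.72942065   0.         278.23394268]
 [  0.         421.72942065 210.33919679]
 [  0.           0.           1.        ]] [ 0.43551794 -0.14313394  1.34572697] [[-0.02930034 -0.9995217  -0.0098924 ]
 [-0.99780639  0.02983494 -0.05909561]
 [ 0.05936249  0.00813918 -0.99820331]]
[ 0.16996321 -0.49633625  0.22610287] [-3.09760083e+00 -5.15356480e-01  4.19528635e-05] 0.1 0.09155530402764843
```

View pics/scene0.png

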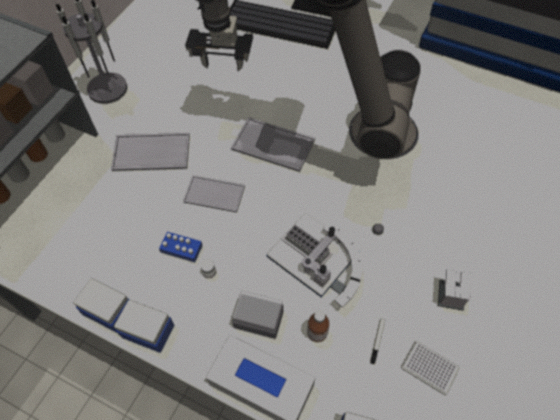

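View pics/top0.png

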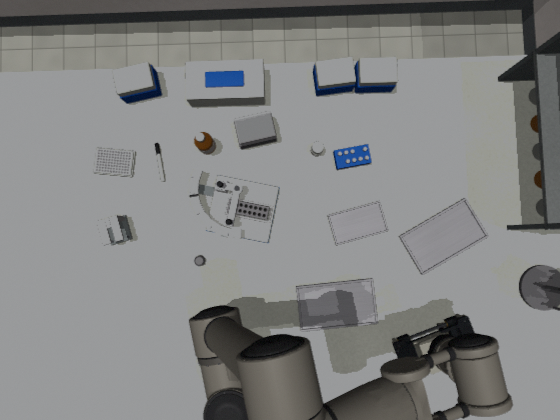

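The scene view shows the dock near (310,255), the bracket near (453,288) and three trays. In the top view the dock is at (235,210), the bracket at (115,230), and the trays at (358,223), (443,236) and (337,303). Next I'll zoom in and measure the trays.

```bash
python3 - <<'E'
from h import *
a=load('scene0');b=load('top0')
def cr(c,u,v,w,h,k): return cv2.resize(c['pixels'][v:v+h,u:u+w,::-1],None,fx=k,fy=k,interpolation=cv2.INTER_CUBIC)
x=np.hstack([cr(a,260,205,110,110,3.64)[:400,:400],cr(b,180,160,110,110,3.64)[:400,:400]])
y=np.hstack([cr(a,425,260,50,50,4),cr(b,90,205,50,50,4),cr(b,295,195,200,100,2)])
cv2.imwrite('pics/z0.png',np.vstack([x,y]))
P=cloud(b)
for uv in [(358,223),(443,236),(337,303)]:
    print(uv,P[uv[1],uv[0]],ray(b,*uv,0.005))
for n,(u0,v0,u1,v1) in dict(dock=(190,170,282,245),br=(95,210,135,250)).items():
    h=P[v0:v1:3,u0:u1:3,2]*1000; print(n,u0,v0); print('\n'.join(' '.join('%3.0f'%x for x in r) for r in h))
E
```

```text
(358, 223) [ 0.46735684 -0.38329346  0.0091529 ] [ 0.46745577 -0.38403966  0.005     ]
(443, 236) [ 0.41847308 -0.64996327  0.0063498 ] [ 0.41845591 -0.65047404  0.005     ]
(337, 303) [ 0.21848432 -0.30805147  0.00535098] [ 0.21842749 -0.30809465  0.005     ]
dock 190 170
nan  57  47  48  -3   1   3   1  -1  -1   2  -1  -6   0   4  -3   7  -1   5   0  -0 nan   2   1   3  -3  -2   1   3   1  -2
  2  52  48  51  -2  -6   6   4  -1  -5   2   2   3  -2   4  -2  -2   3   4   4   1   4  -3  -2   4   0  -1  -2   3  -2   5
 -3  53  59  51   1   4   5   2   2  20  20  17   3  -1  -6   2   2   1  -1   2  -5   1   0  -1  -2   5   4   1   2   1   3
 48  57  56  53  -1  -1   1   2   1  76  24  25  20  19  26  17  17   1  -6  -0   0   3   2  -4  -4   7   2  -2   3   3   3
 57  52  58   2   4   3  -2   2   4 107 108  77  74  24  23  15  23  18  21  19  16  21   3  -2   4   1  -2   0   3   3  -1
 57  54  50  13  12   8  -1   1  -1 104 107  86  71  74  74  72  74  68  26  19  21  21  15  22  20  16  21  -2   6   4   0
 53  52  53   8   8  11  14  10   9  76  75  74  75  73  76  78  78  74  24 nan  1
[... 2367 characters left out ...]
  -3  -2  -3   5   2   6   0
  3   2   0   2  -2  -0  73  81  52  27  12   3   3   1
 -1   1   2  78  73  73  82  79  57  39  13  -1   4   6
  2  77  76  75  76  75  72  72  69  16  14   1   0   1
  0  77  79  73  76  74  72  74  74   8  11   8  -2  -0
 -0  -1  74  74  77   8  81  83  75   9  15  18  -1  -0
 -0  -2  76  73  77  10  76  73  78  14  12  16   3   3
  3   1  79  75  77  12   9  76  80  71  11   9   6   0
  1  -1  80  72  80   8   8  80  75  76  12   7   9  -3
  1   0   3  74  70  78   7  71  79   5   9  -4   2  -4
  1   6  -1  74  79  69  12  11   2   2   7   4  -5   3
  2   1  -1   7  -2   5   0   2   2  -2   1   4   5   1
  4  -0   3  -1  -1   1   2  -2   1   7   2  -1  -4   4
```

View pics/z0.png

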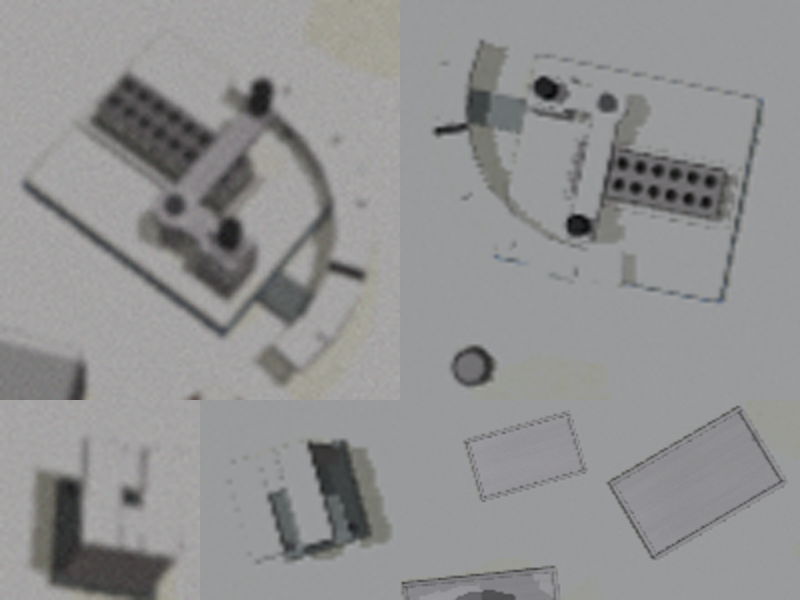

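The crops show the lever locked: pin knob at top-view px (220,184), pivot at (237,188), handle at (229,222). The bracket notch opens towards the robot, around px (111,235). The tray near (358,223) measures about 169 x 98 mm, so it is the right size. Next I'll take precise two-view measurements.

```bash
cat >> h.py <<'E'
def tri(a,pa,b,pb):
    A=[]
    for c,p in((a,pa),(b,pb)):
        M=np.asarray(c['mtx'])@np.c_[c['R'],c['t']]; A+=[p[0]*M[2]-M[0],p[1]*M[2]-M[1]]
    X=np.linalg.svd(np.array(A))[2][3]; return X[:3]/X[3]
def proj(c,X):
    p=np.asarray(c['mtx'])@(np.asarray(c['R'])@X+c['t']); return p[:2]/p[2]
def blob(c,u,v,r,th):
    g=c['pixels'].max(2).astype(float); v0,u0=int(v)-r,int(u)-r
    m=(g[v0:v0+2*r+1,u0:u0+2*r+1]<th).astype(np.uint8)
    n,l,s,ce=cv2.connectedComponentsWithStats(m)
    k=min(range(1,n),key=lambda i:np.hypot(*(ce[i]-r))-(s[i,4]>8)*50); return ce[k]+[u0,v0],s[k,4]
def plane_pts(c,ok,h):
    v,u=np.nonzero(ok); return np.array([ray(c,a,b,h)[:2] for a,b in zip(u,v)])
def rect(c,box,lo,hi,h):
    P=cloud(c); z=cv2.medianBlur(np.nan_to_num(P[...,2]).astype(np.float32),3)
    m=np.zeros(z.shape,bool); u0,v0,u1,v1=box; m[v0:v1,u0:u1]=True
    q=plane_pts(c,m&(z>lo)&(z<hi),h); return cv2.minAreaRect((q*1000).astype(np.float32)),q.mean(0)*1000,q
E
python3 - <<'E'
from h import *
a=load('scene0');b=load('top0')
# scene pixel from zoom: /3.64+offset
for n,pa,pb in [('pin',(260+230/3.64,205+232/3.64),(220,184)),('handle',(260+261/3.64,205+97/3.64),(229,222))]:
    (ca,na),(cb,nb)=blob(a,*pa,8,62),blob(b,*pb,8,62)
    print(n,ca,na,cb,nb,tri(a,ca,b,cb))
for n,pa,pb in [('pivot',(260+175/3.64,205+205/3.64),(237,188.3))]:
    print(n,tri(a,pa,b,pb),ray(a,*pa,.075),ray(b,*pb,.075))
print('bracket');
for c,bx in((a,(425,260,475,315)),(b,(92,208,135,252))):
    r,m,q=rect(c,bx,.063,.09,.075); print(r,m,len(q))
print('tray/dark lines')
for c,bx in((a,(180,170,250,215)),(b,(322,196,392,250))):
    g=c['pixels'].max(2); bb=g[bx[1]:bx[3],bx[0]:bx[2]]; print(np.median(bb),bb.min(),bb.max())
    t=cv2.adaptiveThreshold(g,255,0,1,11,6)>0; m=np.zeros_like(t); m[bx[1]:bx[3],bx[0]:bx[2]]=1
    q=plane_pts(c,t&m,.01)*1000; print(cv2.minAreaRect(q.astype(np.float32)),q.mean(0),len(q))
print('cassette caps')
for c,bx in((a,(275,215,340,280)),(b,(232,195,275,225))):
    r,m,q=rect(c,bx,.05,.067,.06); print(r,m,len(q))
s=state();R=cv2.Rodrigues(np.array(s['orientation']))[0];print(R,s['position'])
E
```

```text
pin [322.36842105 269.02631579] 38 [219.75       183.78571429] 28 [0.5951176  0.04033526 0.08946699]
handle [330.925 231.925] 40 [228.56666667 221.43333333] 30 [0.48157926 0.01563868 0.09154495]
pivot [ 0.58194729 -0.00802578  0.06831599] [ 0.5846537 -0.0061983  0.075    ] [ 0.58170873 -0.00980834  0.075     ]
bracket
((471.69500732421875, 380.1348876953125), (82.18135833740234, 65.21920013427734), 16.177549362182617) [474.4882339  381.07995858] 625
((467.1329040527344, 377.3605651855469), (77.44176483154297, 65.96582794189453), 15.080865859985352) [468.85151329 377.86869537] 502
tray/dark lines
142.0 94 171
((476.504638671875, -392.9559326171875), (106.66224670410156, 206.10116577148438), 13.878472328186035) [ 473.18334279 -376.58797281] 493
154.0 99 157
((468.5057373046875, -380.65869140625), (102.416015625, 176.52587890625), 13.824625968933105) [ 467.26457965 -379.93789459] 336
cassette caps
((539.5505981445312, -2.2054290771484375), (173.74424743652344, 150.47183227539062), 32.00303649902344) [519.75419867 -29.88934567] 638
((514.7380981445312, -52.99715805053711), (97.63607025146484, 43.827232360839844), 75.883056640625) [515.23300646 -53.10709546] 427
[[ 9.46131300e-01  3.23783101e-01 -2.58386065e-04]
 [ 3.23783138e-01 -9.46130301e-01  1.39024391e-03]
 [ 2.05670597e-04 -1.39901433e-03 -9.99999000e-01]] [ 0.16996321 -0.49633625  0.22610287]
```

Emit:
arm_command --series '[{"tx":0.015,"ty":0.019,"spin":0.04},{"tx":0.036,"ty":0.046,"spin":0.09},{"tx":0.058,"ty":0.073,"spin":0.14},{"tx":0.081,"ty":0.102,"spin":0.195},{"tx":0.106,"ty":0.134,"spin":0.25}]' --claw 0.05 --squeeze 12

```text
validation failed for argument at $.se...
```

Emit:
arm_command --series '[{"tx":0.021,"ty":0.027,"spin":0.05},{"tx":0.042,"ty":0.054,"spin":0.1},{"tx":0.064,"ty":0.08,"spin":0.15},{"tx":0.085,"ty":0.107,"spin":0.2},{"tx":0.106,"ty":0.134,"spin":0.25}]'

```text
validation failed for argument at $.se...
```

Emit:
arm_command --series '[{"tx":0.021,"ty":0.027,"spin":0.05},{"tx":0.042,"ty":0.054,"spin":0.1},{"tx":0.064,"ty":0.08,"spin":0.15},{"tx":0.085,"ty":0.107,"spin":0.2},{"tx":0.106,"ty":0.134,"spin":0.25}]'

```text
validation failed for argument at $.se...
```

Emit:
arm_command --series '[{"tx":0.025,"ty":0.032,"spin":0.055},{"tx":0.049,"ty":0.062,"spin":0.11},{"tx":0.072,"ty":0.09,"spin":0.16},{"tx":0.092,"ty":0.116,"spin":0.205},{"tx":0.107,"ty":0.135,"spin":0.25}]'

```text
validation failed for argument at $.se...
```

Emit:
arm_command --series '[{"tx":0.015,"ty":0.019,"tz":0.0,"spin":0.04},{"tx":0.036,"ty":0.046,"tz":0.0,"spin":0.09},{"tx":0.058,"ty":0.073,"tz":0.0,"spin":0.14},{"tx":0.081,"ty":0.102,"tz":0.0,"spin":0.195},{"tx":0.106,"ty":0.134,"tz":0.0,"spin":0.25}]' --claw 0.05 --squeeze 12

```text
time_s: 0.52
position: [0.2764, -0.3616, 0.2264]
orientation: [-3.01, -0.9, 0.0]
wrist_force: [0.8, -0.3, 0.1]
opening: 0.0633
grip_force: 0.0
```

Emit:
arm_command --series '[{"tx":0.021,"ty":0.027,"tz":0,"spin":0.05},{"tx":0.042,"ty":0.054,"tz":0,"spin":0.1},{"tx":0.064,"ty":0.08,"tz":0,"spin":0.15},{"tx":0.085,"ty":0.107,"tz":0,"spin":0.2},{"tx":0.106,"ty":0.134,"tz":0,"spin":0.25}]'

```text
time_s: 0.93
position: [0.3827, -0.2271, 0.2266]
orientation: [-2.873, -1.27, 0.0]
wrist_force: [0.4, -0.5, 0.1]
opening: 0.05
grip_force: 0.0
```

Emit:
arm_command --series '[{"tx":0.021,"ty":0.027,"tz":0,"spin":0.05},{"tx":0.042,"ty":0.054,"tz":0,"spin":0.1},{"tx":0.064,"ty":0.08,"tz":0,"spin":0.15},{"tx":0.085,"ty":0.107,"tz":0,"spin":0.2},{"tx":0.106,"ty":0.134,"tz":0,"spin":0.25}]'

```text
time_s: 1.35
position: [0.4887, -0.0931, 0.2265]
orientation: [-2.692, -1.618, 0.001]
wrist_force: [0.1, -0.8, 0.8]
opening: 0.0497
grip_force: 0.0
```

Emit:
arm_command --series '[{"tx":0.025,"ty":0.032,"tz":0,"spin":0.055},{"tx":0.049,"ty":0.062,"tz":0,"spin":0.11},{"tx":0.072,"ty":0.09,"tz":0,"spin":0.16},{"tx":0.092,"ty":0.116,"tz":0,"spin":0.205},{"tx":0.107,"ty":0.135,"tz":0,"spin":0.25}]'

```text
time_s: 1.77
position: [0.596, 0.0429, 0.226]
orientation: [-2.468, -1.943, 0.0]
wrist_force: [0.9, -0.6, -0.0]
opening: 0.05
grip_force: 0.0
```

Emit:
arm_command --series '[{"tx":0,"ty":0,"tz":-0.02,"spin":0},{"tx":0,"ty":0,"tz":-0.045,"spin":0},{"tx":0,"ty":0,"tz":-0.07,"spin":0},{"tx":0,"ty":0,"tz":-0.09,"spin":0},{"tx":0,"ty":0,"tz":-0.095,"spin":0}]'

```text
time_s: 2.18
position: [0.5927, 0.0405, 0.1277]
orientation: [-2.468, -1.936, 0.009]
wrist_force: [-0.8, 0.4, -1.0]
opening: 0.0503
grip_force: 0.0
```

```bash
python3 - <<'E'
from h import *
s=state();R=cv2.Rodrigues(np.array(s['orientation']))[0];print(s['position'],np.degrees(np.arctan2(R[1,1],R[0,1])),s['opening'])
a=snap('scene','s1');b=snap('top','t1')
k=lambda c,u,v:cv2.resize(c['pixels'][v:v+100,u:u+100,::-1],None,fx=4,fy=4,interpolation=cv2.INTER_CUBIC)
cv2.imwrite('pics/z1.png',np.hstack([k(a,270,190),k(b,180,140)]))
E
```

```text
[0.59272412 0.0405417  0.12767085] -13.795322691817894 0.05033727772980492
```

View pics/z1.png

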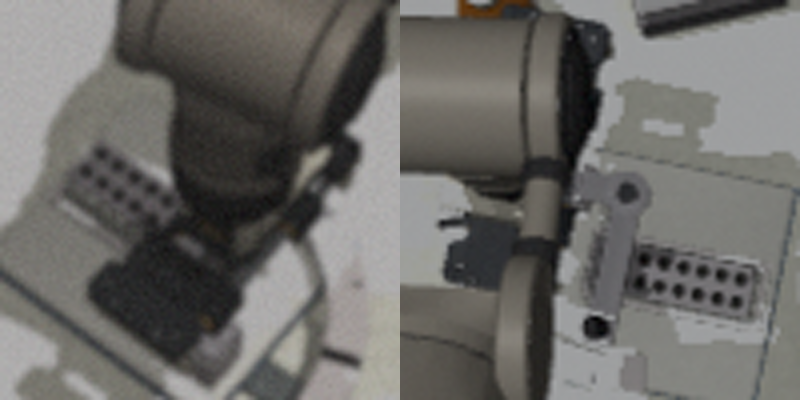

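The arm hides the pin in both views. The fingers should straddle it, since the gap is 50 mm against an 18 mm knob. I'll go down, grip and lift.

Emit:
arm_command --series '[{"tx":0,"ty":0,"tz":-0.015,"spin":0},{"tx":0,"ty":0,"tz":-0.03,"spin":0},{"tx":0,"ty":0,"tz":-0.042,"spin":0},{"tx":0,"ty":0,"tz":-0.05,"spin":0},{"tx":0,"ty":0,"tz":-0.05,"spin":0}]'

```text
time_s: 2.7
position: [0.5949, 0.0402, 0.0814]
orientation: [-2.472, -1.938, 0.001]
wrist_force: [-0.9, -0.3, 1.0]
opening: 0.0498
grip_force: 0.0
```

Emit:
arm_command --series '[{"tx":0,"ty":0,"tz":0,"spin":0},{"tx":0,"ty":0,"tz":0,"spin":0},{"tx":0,"ty":0,"tz":0,"spin":0},{"tx":0,"ty":0,"tz":0,"spin":0},{"tx":0,"ty":0,"tz":0,"spin":0}]' --claw 0.008 --squeeze 12

```text
time_s: 3.12
position: [0.5953, 0.0402, 0.0824]
orientation: [2.472, 1.938, 0.001]
wrist_force: [0.2, 1.1, 0.3]
opening: 0.0214
grip_force: 0.0
```

Emit:
arm_command --series '[{"tx":0,"ty":0,"tz":0,"spin":0},{"tx":0,"ty":0,"tz":0,"spin":0},{"tx":0,"ty":0,"tz":0,"spin":0},{"tx":0,"ty":0,"tz":0,"spin":0}]'

```text
time_s: 3.45
position: [0.5953, 0.0403, 0.0822]
orientation: [2.472, 1.938, 0.001]
wrist_force: [-0.1, -0.9, 3.5]
opening: 0.0176
grip_force: 12.0
```

Emit:
arm_command --series '[{"tx":0,"ty":0,"tz":0.008,"spin":0},{"tx":0,"ty":0,"tz":0.02,"spin":0},{"tx":0,"ty":0,"tz":0.034,"spin":0},{"tx":0,"ty":0,"tz":0.05,"spin":0},{"tx":0,"ty":0,"tz":0.065,"spin":0}]'

```text
time_s: 3.87
position: [0.5948, 0.0403, 0.1475]
orientation: [-2.472, -1.938, 0.001]
wrist_force: [1.2, 0.1, -1.5]
opening: 0.0173
grip_force: 12.0
```

Emit:
arm_command --series '[{"tx":0,"ty":0,"tz":0,"spin":0},{"tx":0,"ty":0,"tz":0,"spin":0}]'

```text
time_s: 4.03
position: [0.5953, 0.0403, 0.1473]
orientation: [2.472, 1.938, 0.002]
wrist_force: [0.1, -0.5, -1.4]
opening: 0.0176
grip_force: 12.0
```

```bash
python3 - <<'E'
from h import *
s=state();print(s['position'],s['opening'],s['wrist_force'],s['grip_force'],s['time_s'],s['joints'])
E
```

```text
[0.59532208 0.04025958 0.14727121] 0.017585368861989453 [ 0.08810907 -0.51335659 -1.35057391] 11.999272406101227 4.0333 [-6.08473375e-02  5.40214455e-01  1.43363688e+00 -4.62102395e-05
  1.16623027e+00  1.80159072e-01]
```

Emit:
arm_command --series '[{"tx":-0.008,"ty":0.013,"tz":0,"spin":0},{"tx":-0.022,"ty":0.037,"tz":0,"spin":0},{"tx":-0.038,"ty":0.064,"tz":0,"spin":0},{"tx":-0.054,"ty":0.091,"tz":0,"spin":0},{"tx":-0.07,"ty":0.118,"tz":0,"spin":0}]'

```text
time_s: 4.45
position: [0.5228, 0.1597, 0.1453]
orientation: [-2.472, -1.937, 0.004]
wrist_force: [0.6, 0.3, 0.2]
opening: 0.0177
grip_force: 12.0
```

Emit:
arm_command --series '[{"tx":-0.016,"ty":0.027,"tz":0,"spin":0},{"tx":-0.032,"ty":0.054,"tz":0,"spin":0},{"tx":-0.048,"ty":0.081,"tz":0,"spin":0},{"tx":-0.064,"ty":0.108,"tz":0,"spin":0},{"tx":-0.08,"ty":0.135,"tz":0,"spin":0}]'

```text
time_s: 4.87
position: [0.4426, 0.2945, 0.1454]
orientation: [-2.472, -1.938, 0.004]
wrist_force: [0.1, -0.5, -1.1]
opening: 0.0174
grip_force: 12.0
```

Emit:
arm_command --series '[{"tx":-0.015,"ty":0.025,"tz":0,"spin":0},{"tx":-0.028,"ty":0.047,"tz":0,"spin":0},{"tx":-0.036,"ty":0.06,"tz":0,"spin":0},{"tx":-0.04,"ty":0.067,"tz":0,"spin":0},{"tx":-0.04,"ty":0.067,"tz":0,"spin":0}]'

```text
time_s: 5.28
position: [0.4031, 0.3613, 0.1457]
orientation: [-2.47, -1.941, 0.003]
wrist_force: [0.9, 0.6, -1.1]
opening: 0.0175
grip_force: 12.0
```

```bash
python3 - <<'E'
from h import *
s=state();print(s['position'],s['opening'],s['wrist_force'],s['grip_force'],s['time_s'])
a=snap('scene','s2');b=snap('top','t2')
k=lambda c,u,v:cv2.resize(c['pixels'][v:v+100,u:u+100,::-1],None,fx=4,fy=4,interpolation=cv2.INTER_CUBIC)
cv2.imwrite('pics/z2.png',np.hstack([k(a,400,220),k(b,80,190)]))
p=s['position']; print(proj(a,p),proj(b,p))
E
```

```text
[0.40314494 0.36131222 0.1457423 ] 0.017535497505662988 [ 0.92117204  0.5816925  -1.07210795] 11.999509781599045 5.2833
[465.49176432 249.36537144] [105.54262743 251.90227524]
```

View pics/z2.png

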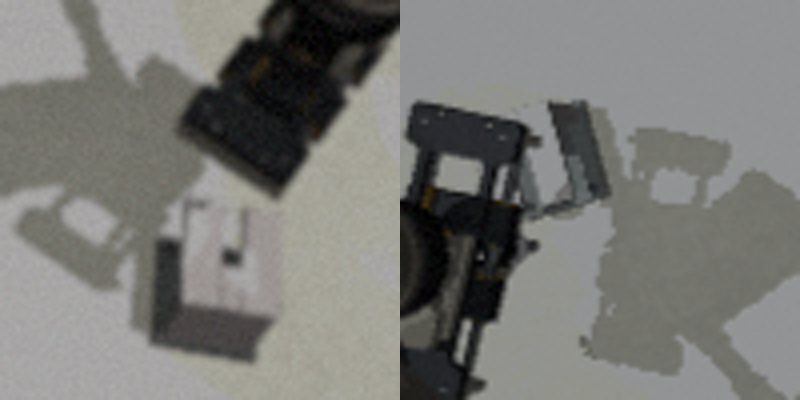

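The gripper body hides the pin in both views. The notch is visible, with its end at about scene px (457.5,286). I'll measure the notch edges at sub-pixel level.

```bash
python3 - <<'E'
from h import *
a=load('scene0');b=load('top0');s2=load('s2')
for c,u0,u1,v0,v1 in((a,442,473,268,294),(b,96,130,212,248)):
    print(u0,v0); print('\n'.join('%d: '%(v0+i)+' '.join('%3d'%x for x in r) for i,r in enumerate(c['pixels'][v0:v1,u0:u1].mean(2))))
S=np.array([.4696,.3789,.075]);x=np.array([np.cos(.27),np.sin(.27),0]);y=np.array([-x[1],x[0],0])
for n,dx,dy in [('m+',-40,7),('m-',-40,-7),('e+',6,7),('e-',6,-7),('c1',-40,32),('c2',-40,-32),('c3',37,32),('c4',37,-32)]:
    X=S+(dx*x+dy*y)/1e3; print(n,proj(a,X).round(1),proj(b,X).round(1))
E
```

```text
442 268
268: 163 165 165 163 157 160 163 162 165 162 163 161 164 164 163 163 163 166 163 162 164 161 165 162 164 165 165 165 161 163 165
269: 166 166 162 153 145 153 161 160 162 161 161 156 162 165 166 165 161 165 168 164 166 165 164 162 164 161 165 161 164 164 161
270: 164 165 159 144 133 151 160 166 159 161 155 158 157 163 161 162 163 162 164 161 165 160 159 164 163 163 164 163 164 164 166
271: 162 161 159 145 129 150 162 164 162 160 163 161 160 159 149 161 163 161 152 153 157 158 157 161 163 165 161 157 160 163 162
272: 164 167 164 141 127 151 165 165 166 161 166 163 161 156 151 159 159 157 142 137 146 157 153 163 162 164 158 159 158 160 158
273: 162 163 156 139 128 148 162 162 163 163 164 160 162 157 158 160 159 151 133 129 147 162 163 167 162 162 164 161 156 160 161
274: 162 164 158 137 125 152 164 164 166 160 164 160 162 161 160 165 159 153 129 128 153 164 166 158 164 163 157 163 158 169 160
275: 166 164 159 137 125 149 160 165 164 163 167 165 160 163 163 164 162 151 133 135 157 167 164 163 167 161 160 167 163 166 162
276: 165 162 159 143 128 152 165 166 163 160 161 164 161 163
[... 6892 characters left out ...]
6 134 152 153 153 153 153 153
245: 153 154 153 153 154 152 153 146 122 140 154 154 153 152 149 131 129 133 153 155 154 153 153 153 153 154 154 153 154 153 153 154 154 153
246: 153 154 153 153 153 154 154 152 154 154 154 154 154 154 153 154 153 153 154 154 154 154 153 155 154 153 154 153 154 153 153 153 153 153
247: 153 153 153 154 154 154 154 154 154 153 154 153 153 153 154 152 154 153 154 154 154 154 154 153 154 154 152 155 153 153 153 153 154 153
m+ [460.3 271.1] [110.8 242.5]
m- [455.  270.2] [115.3 241.1]
e+ [459.9 286.6] [106.7 227.9]
e- [454.6 285.7] [111.1 226.5]
c1 [469.7 272.7] [102.9 244.9]
c2 [445.7 268.6] [123.2 238.6]
c3 [469.4 299. ] [ 96.  220.5]
c4 [444.6 294.7] [116.3 214.3]
```

Emit:
arm_command --series '[{"tx":0,"ty":0,"tz":-0.012,"spin":0},{"tx":0,"ty":0,"tz":-0.03,"spin":0},{"tx":0,"ty":0,"tz":-0.046,"spin":0},{"tx":0,"ty":0,"tz":-0.056,"spin":0},{"tx":0,"ty":0,"tz":-0.056,"spin":0}]'

```text
time_s: 5.8
position: [0.4045, 0.3585, 0.0885]
orientation: [-2.474, -1.936, 0.007]
wrist_force: [0.1, -1.0, -0.9]
opening: 0.0177
grip_force: 12.0
```

Emit:
arm_command --series '[{"tx":0,"ty":0,"tz":0,"spin":0},{"tx":0,"ty":0,"tz":0,"spin":0},{"tx":0,"ty":0,"tz":0,"spin":0}]'

```text
time_s: 6.05
position: [0.4058, 0.3605, 0.0917]
orientation: [2.472, 1.938, 0.003]
wrist_force: [-0.1, -0.5, -1.6]
opening: 0.0177
grip_force: 12.0
```

```bash
python3 - <<'E'
from h import *
s=state();p=np.array(s['position']);print(p,s['wrist_force'],s['opening'])
d=np.array([.4693,.3801])-p[:2]; x=np.array([.965,.262]); print(d, d@x, d@[-.262,.965])
E
```

```text
[0.40577347 0.36047079 0.09173944] [-0.08635493 -0.48904018 -1.64407121] 0.017722201635243493
[0.06352653 0.01962921] 0.0664459501773282 0.002298233989532189
```

Emit:
arm_command --series '[{"tx":0.003,"ty":0.002,"tz":-0.001,"spin":0},{"tx":0.008,"ty":0.004,"tz":-0.002,"spin":0},{"tx":0.012,"ty":0.0055,"tz":-0.0025,"spin":0},{"tx":0.0139,"ty":0.0061,"tz":-0.0025,"spin":0},{"tx":0.0139,"ty":0.0061,"tz":-0.0025,"spin":0}]'

```text
time_s: 6.47
position: [0.4196, 0.3666, 0.0882]
orientation: [2.472, 1.938, 0.001]
wrist_force: [0.3, -0.1, -1.3]
opening: 0.0176
grip_force: 12.0
```

Emit:
arm_command --series '[{"tx":0.0029,"ty":0.0008,"tz":0,"spin":0},{"tx":0.0058,"ty":0.0016,"tz":0,"spin":0},{"tx":0.0087,"ty":0.0024,"tz":0,"spin":0},{"tx":0.0116,"ty":0.0031,"tz":0,"spin":0},{"tx":0.0145,"ty":0.0039,"tz":0,"spin":0}]'

```text
time_s: 6.88
position: [0.4338, 0.3704, 0.0883]
orientation: [2.472, 1.938, 0.0]
wrist_force: [0.9, -0.0, -1.7]
opening: 0.0177
grip_force: 12.0
```

```bash
python3 - <<'E'
from h import *
s=state();p=np.array(s['position']);print(p,s['wrist_force'],s['moment'])
d=np.array([.4693,.3801])-p[:2]; x=np.array([.965,.262]); print(d, d@x, d@[-.262,.965])
E
```

```text
[0.43378079 0.37036038 0.08825628] [ 0.86672304 -0.01579657 -1.67829939] [-0.0095428  -0.04663849 -0.04475096]
[0.03551921 0.00973962] 0.03682781394261706 9.269843301623268e-05
```

Emit:
arm_command --series '[{"tx":0.0035,"ty":0.0009,"tz":0,"spin":0},{"tx":0.007,"ty":0.0019,"tz":0,"spin":0},{"tx":0.0105,"ty":0.0029,"tz":0,"spin":0},{"tx":0.014,"ty":0.0038,"tz":0,"spin":0},{"tx":0.0175,"ty":0.0048,"tz":0,"spin":0}]'

```text
time_s: 7.3
position: [0.4513, 0.3751, 0.0882]
orientation: [2.472, 1.938, 0.0]
wrist_force: [-0.4, -0.6, -0.2]
opening: 0.0177
grip_force: 12.0
```

Emit:
arm_command --series '[{"tx":0.0035,"ty":0.0009,"tz":0,"spin":0},{"tx":0.007,"ty":0.0019,"tz":0,"spin":0},{"tx":0.0105,"ty":0.0029,"tz":0,"spin":0},{"tx":0.014,"ty":0.0038,"tz":0,"spin":0},{"tx":0.0165,"ty":0.0045,"tz":0,"spin":0}]'

```text
time_s: 7.72
position: [0.4679, 0.3797, 0.0882]
orientation: [2.472, 1.938, 0.0]
wrist_force: [0.2, 0.6, -1.5]
opening: 0.0177
grip_force: 12.0
```

```bash
python3 - <<'E'
from h import *
s=state();p=np.array(s['position']);print(p,s['wrist_force'],s['moment'])
d=np.array([.4693,.3801])-p[:2]; x=np.array([.965,.262]); print(d, d@x, d@[-.262,.965])
E
```

```text
[0.46789753 0.37969157 0.08823742] [ 0.21168703  0.61551722 -1.53246878] [-0.00211406 -0.07741098  0.02256012]
[0.00140247 0.00040843] 0.001460389152518649 2.669240284455278e-05
```

Emit:
arm_command --series '[{"tx":0.0008,"ty":0.0002,"tz":-0.0008,"spin":0},{"tx":0.0014,"ty":0.0004,"tz":-0.0016,"spin":0},{"tx":0.0014,"ty":0.0004,"tz":-0.0024,"spin":0},{"tx":0.0014,"ty":0.0004,"tz":-0.0024,"spin":0},{"tx":0.0014,"ty":0.0004,"tz":-0.0024,"spin":0}]'

```text
time_s: 8.13
position: [0.4686, 0.3799, 0.0857]
orientation: [2.472, 1.938, -0.0]
wrist_force: [1.0, -0.1, -0.7]
opening: 0.0176
grip_force: 12.0
```

Emit:
arm_command --series '[{"tx":0,"ty":0,"tz":-0.0006,"spin":0},{"tx":0,"ty":0,"tz":-0.0006,"spin":0},{"tx":0,"ty":0,"tz":-0.0006,"spin":0}]'

```text
time_s: 8.38
position: [0.4688, 0.38, 0.0853]
orientation: [2.472, 1.938, -0.0]
wrist_force: [0.5, 0.7, -0.7]
opening: 0.0176
grip_force: 12.0
```

Emit:
arm_command --series '[{"tx":0,"ty":0,"tz":-0.0005,"spin":0},{"tx":0,"ty":0,"tz":-0.0005,"spin":0},{"tx":0,"ty":0,"tz":-0.0005,"spin":0}]'

```text
time_s: 8.63
position: [0.4688, 0.38, 0.0852]
orientation: [2.472, 1.938, 0.001]
wrist_force: [-1.6, -1.0, 4.0]
opening: 0.0175
grip_force: 12.0
```

Emit:
arm_command --series '[{"tx":0,"ty":0,"tz":-0.0005,"spin":0},{"tx":0,"ty":0,"tz":-0.0005,"spin":0},{"tx":0,"ty":0,"tz":-0.0005,"spin":0}]'

```text
time_s: 8.88
position: [0.4689, 0.3801, 0.0852]
orientation: [2.472, 1.938, 0.001]
wrist_force: [-2.2, -2.0, 7.1]
opening: 0.0178
grip_force: 12.0
```

Emit:
arm_command --series '[{"tx":0,"ty":0,"tz":0.0008,"spin":0},{"tx":0,"ty":0,"tz":0.0008,"spin":0},{"tx":0,"ty":0,"tz":0.0008,"spin":0},{"tx":0,"ty":0,"tz":0.0008,"spin":0},{"tx":0,"ty":0,"tz":0.0008,"spin":0}]' --claw 0.05

```text
time_s: 9.3
position: [0.4688, 0.3799, 0.0848]
orientation: [2.472, 1.938, -0.0]
wrist_force: [-0.8, -0.5, -0.5]
opening: 0.0458
grip_force: 0.0
```

Emit:
arm_command --series '[{"tx":0,"ty":0,"tz":0.005,"spin":0},{"tx":0,"ty":0,"tz":0.02,"spin":0},{"tx":0,"ty":0,"tz":0.045,"spin":0},{"tx":0,"ty":0,"tz":0.065,"spin":0},{"tx":0,"ty":0,"tz":0.07,"spin":0}]'

```text
time_s: 9.72
position: [0.4704, 0.381, 0.1589]
orientation: [2.472, 1.938, 0.01]
wrist_force: [0.8, 0.6, 1.2]
opening: 0.0497
grip_force: 0.0
```

Emit:
arm_command --series '[{"tx":0.0,"ty":-0.025,"tz":0,"spin":0},{"tx":0.0,"ty":-0.055,"tz":0,"spin":0},{"tx":0.0,"ty":-0.09,"tz":0,"spin":0},{"tx":0,"ty":-0.125,"tz":0,"spin":0},{"tx":0,"ty":-0.15,"tz":0,"spin":0}]'

```text
time_s: 10.13
position: [0.4682, 0.2276, 0.1545]
orientation: [2.473, 1.938, -0.002]
wrist_force: [0.8, 0.7, -0.8]
opening: 0.05
grip_force: 0.0
```

```bash
python3 - <<'E'
from h import *
s=state();print(s['position'],s['opening'],s['time_s'])
a=snap('scene','s3');b=snap('top','t3')
k=lambda c,u,v:cv2.resize(c['pixels'][v:v+60,u:u+60,::-1],None,fx=6,fy=6,interpolation=cv2.INTER_CUBIC)
cv2.imwrite('pics/z3.png',np.hstack([k(a,425,250),k(b,80,200)]))
X=np.array([.469,.380,.093]);pa,pb=proj(a,X),proj(b,X)
(ca,na),(cb,nb)=blob(a,*pa,8,62),blob(b,*pb,8,62);print(pa,pb,ca,na,cb,nb,tri(a,ca,b,cb))
E
```

```text
[0.46816439 0.22759519 0.1544938 ] 0.049990787542228625 10.1333Traceback (most recent call last):
  File "<stdin>", line 7, in <module>
  File "h.py", line 23, in blob
    k=min(range(1,n),key=lambda i:np.hypot(*(ce[i]-r))-(s[i,4]>8)*50); return ce[k]+[u0,v0],s[k,4]
ValueError: min() iterable argument is empty
```

View pics/z3.png

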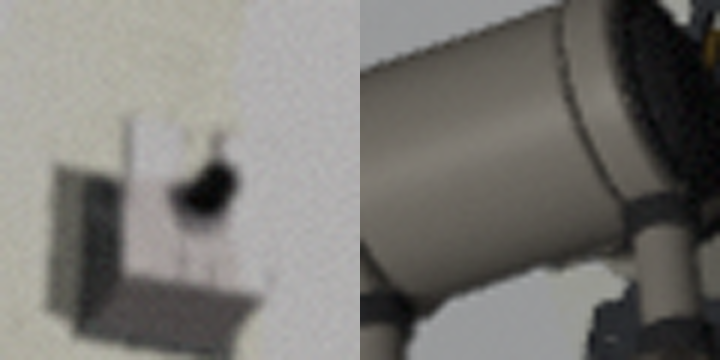

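The pin hangs at the back of the notch, with its knob at scene px (459,281). Next is the lever handle.

Emit:
arm_command --series '[{"tx":0.002,"ty":-0.03,"tz":0,"spin":0},{"tx":0.004,"ty":-0.065,"tz":0,"spin":0},{"tx":0.006,"ty":-0.1,"tz":0,"spin":0},{"tx":0.008,"ty":-0.135,"tz":0,"spin":0},{"tx":0.0095,"ty":-0.165,"tz":0,"spin":0}]'

```text
time_s: 10.65
position: [0.4784, 0.0638, 0.1548]
orientation: [2.472, 1.939, 0.0]
wrist_force: [0.8, -0.1, 0.1]
opening: 0.0501
grip_force: 0.0
```

Emit:
arm_command --series '[{"tx":0.002,"ty":-0.028,"tz":0,"spin":0},{"tx":0.003,"ty":-0.045,"tz":0,"spin":0},{"tx":0.003,"ty":-0.0495,"tz":0,"spin":0},{"tx":0.003,"ty":-0.0495,"tz":0,"spin":0},{"tx":0.003,"ty":-0.0495,"tz":0,"spin":0}]'

```text
time_s: 11.07
position: [0.4813, 0.0164, 0.1548]
orientation: [-2.472, -1.938, -0.0]
wrist_force: [0.2, 0.7, 0.1]
opening: 0.0499
grip_force: 0.0
```

```bash
python3 - <<'E'
from h import *
s=state();p=np.array(s['position']);print(p,s['opening'],s['time_s'],np.array([.4816,.0156,.086])-p)
a=load('s3');b=snap('top','t4')
X=np.array([.469,.380,.093]);pa,pb=proj(a,X),proj(b,X);print(pa,pb)
(ca,na)=blob(a,*pa,8,62);print(ca,na)
try:
  (cb,nb)=blob(b,*pb,8,62);print(cb,nb,tri(a,ca,b,cb))
except Exception as e: print(e)
E
```

```text
[0.48132803 0.01638929 0.15483894] 0.04994226141086084 11.0667 [ 0.00027197 -0.00078929 -0.06883894]
[459.60745633 281.29968529] [106.59457322 229.20871193]
[459.24 281.66] 50
[106.66666667 229.17948718] 39 [0.46937928 0.37989334 0.09151532]
```

Emit:
arm_command --series '[{"tx":0.0,"ty":-0.001,"tz":-0.02,"spin":0},{"tx":0.0,"ty":-0.001,"tz":-0.042,"spin":0},{"tx":0.0,"ty":-0.001,"tz":-0.06,"spin":0},{"tx":0,"ty":-0.001,"tz":-0.068,"spin":0},{"tx":0,"ty":-0.001,"tz":-0.068,"spin":0}]'

```text
time_s: 11.53
position: [0.4801, 0.0157, 0.0855]
orientation: [-2.469, -1.938, 0.004]
wrist_force: [1.5, 0.6, -0.3]
opening: 0.0502
grip_force: 0.0
```

Emit:
arm_command --series '[{"tx":0,"ty":0,"tz":0,"spin":0},{"tx":0,"ty":0,"tz":0,"spin":0},{"tx":0,"ty":0,"tz":0,"spin":0},{"tx":0,"ty":0,"tz":0,"spin":0},{"tx":0,"ty":0,"tz":0,"spin":0}]' --claw 0.012 --squeeze 5

```text
time_s: 11.95
position: [0.4817, 0.0144, 0.0877]
orientation: [2.472, 1.938, 0.002]
wrist_force: [0.5, 0.3, -0.0]
opening: 0.0212
grip_force: 0.0
```

Emit:
arm_command --series '[{"tx":0,"ty":0,"tz":0,"spin":0},{"tx":0,"ty":0,"tz":0,"spin":0},{"tx":0,"ty":0,"tz":0,"spin":0},{"tx":0,"ty":0,"tz":0,"spin":0}]'

```text
time_s: 12.28
position: [0.4812, 0.0145, 0.0874]
orientation: [-2.472, -1.938, -0.0]
wrist_force: [-3.9, 0.6, 5.5]
opening: 0.0177
grip_force: 5.0
```

Emit:
arm_command --series '[{"tx":0.0024,"ty":0.0082,"tz":0,"spin":0},{"tx":0.0055,"ty":0.0162,"tz":0,"spin":0},{"tx":0.0092,"ty":0.0239,"tz":0,"spin":0},{"tx":0.0135,"ty":0.0313,"tz":0,"spin":0},{"tx":0.0184,"ty":0.0383,"tz":0,"spin":0}]'

```text
time_s: 12.7
position: [0.498, 0.0538, 0.0869]
orientation: [-2.47, -1.936, 0.004]
wrist_force: [-6.7, 2.2, 6.3]
opening: 0.0177
grip_force: 5.0
```

Emit:
arm_command --series '[{"tx":0.0055,"ty":0.0066,"tz":0,"spin":0},{"tx":0.0114,"ty":0.0127,"tz":0,"spin":0},{"tx":0.0179,"ty":0.0183,"tz":0,"spin":0},{"tx":0.0248,"ty":0.0233,"tz":0,"spin":0},{"tx":0.0321,"ty":0.0278,"tz":0,"spin":0}]'

```text
time_s: 13.12
position: [0.5294, 0.0828, 0.0865]
orientation: [-2.468, -1.934, 0.005]
wrist_force: [-7.5, 8.5, 4.0]
opening: 0.0243
grip_force: 5.1
```

Emit:
arm_command --series '[{"tx":0.0076,"ty":0.0039,"tz":0,"spin":0},{"tx":0.0155,"ty":0.0072,"tz":0,"spin":0},{"tx":0.0236,"ty":0.0098,"tz":0,"spin":0},{"tx":0.032,"ty":0.0117,"tz":0,"spin":0},{"tx":0.0404,"ty":0.0129,"tz":0,"spin":0}]'

```text
time_s: 13.53
position: [0.5715, 0.0948, 0.0862]
orientation: [-2.47, -1.937, 0.002]
wrist_force: [-2.0, 3.2, -1.5]
opening: 0.0175
grip_force: 5.0
```

Emit:
arm_command --series '[{"tx":0,"ty":0,"tz":0,"spin":0},{"tx":0,"ty":0,"tz":0,"spin":0},{"tx":0,"ty":0,"tz":0,"spin":0}]'

```text
time_s: 13.78
position: [0.572, 0.0946, 0.0863]
orientation: [-2.471, -1.938, -0.001]
wrist_force: [0.5, 6.0, -3.6]
opening: 0.018
grip_force: 5.0
```

Emit:
arm_command --series '[{"tx":0,"ty":0,"tz":0,"spin":0},{"tx":0,"ty":0,"tz":0,"spin":0},{"tx":0,"ty":0,"tz":0,"spin":0},{"tx":0,"ty":0,"tz":0,"spin":0},{"tx":0,"ty":0,"tz":0,"spin":0}]' --claw 0.05

```text
time_s: 14.2
position: [0.5723, 0.0932, 0.0872]
orientation: [2.472, 1.938, 0.0]
wrist_force: [-0.4, -0.6, -0.3]
opening: 0.0463
grip_force: 0.0
```

Emit:
arm_command --series '[{"tx":0,"ty":0,"tz":0.015,"spin":0},{"tx":0,"ty":0,"tz":0.04,"spin":0},{"tx":0,"ty":0,"tz":0.07,"spin":0},{"tx":0,"ty":0,"tz":0.09,"spin":0},{"tx":0,"ty":0,"tz":0.095,"spin":0}]'

```text
time_s: 14.62
position: [0.5741, 0.0934, 0.1861]
orientation: [2.469, 1.935, 0.009]
wrist_force: [0.5, 0.2, 0.1]
opening: 0.0498
grip_force: 0.0
```

Emit:
arm_command --series '[{"tx":-0.012,"ty":-0.028,"tz":0,"spin":0},{"tx":-0.022,"ty":-0.056,"tz":0,"spin":0},{"tx":-0.032,"ty":-0.084,"tz":0,"spin":0},{"tx":-0.042,"ty":-0.11,"tz":0,"spin":0},{"tx":-0.054,"ty":-0.133,"tz":0,"spin":0}]'

```text
time_s: 15.03
position: [0.5174, -0.041, 0.1812]
orientation: [-2.472, -1.938, 0.001]
wrist_force: [0.2, 0.0, -1.3]
opening: 0.05
grip_force: 0.0
```

```bash
python3 - <<'E'
from h import *
s=state();print(s['position'],s['opening'],s['time_s'],s['joints'])
a=snap('scene','s5');b=snap('top','t5')
k=lambda c,u,v:cv2.resize(c['pixels'][v:v+100,u:u+100,::-1],None,fx=4,fy=4,interpolation=cv2.INTER_CUBIC)
cv2.imwrite('pics/z5.png',np.hstack([k(a,270,200),k(b,180,150)]))
X=np.array([.572,.095,.095]);pa,pb=proj(a,X),proj(b,X);print(pa,pb)
for c,p in((a,pa),(b,pb)): 
  try: print(blob(c,*p,9,62))
  except Exception as e: print(e)
E
```

```text
[ 0.51741176 -0.04102295  0.18122289] 0.04999632149370809 15.0333 [-2.26633106e-01  3.73257089e-01  1.61052535e+00 -3.86180043e-04
  1.15847199e+00  1.48434809e-02]
[344.65731776 269.32124659] [201.27956889 191.85326991]
(array([345.  , 270.06]), np.int32(50))
(array([196.61111111, 191.02777778]), np.int32(36))
```

View pics/z5.png

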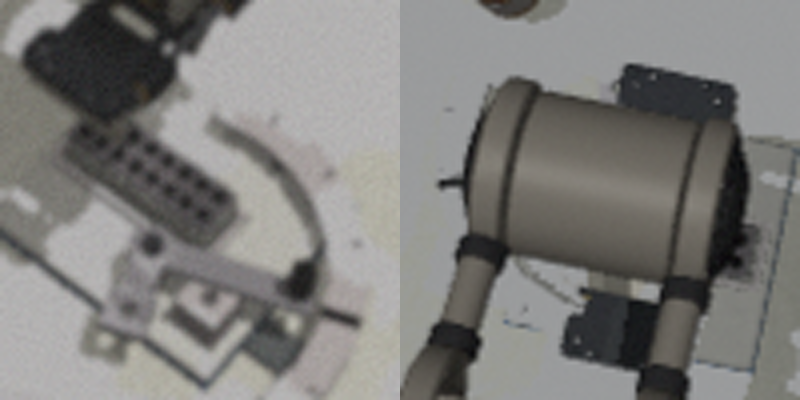

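The lever points at the dark long bar: handle at scene px (345,270), bar at (355,279), which puts it at about 71°. Next I'll go down onto the cassette.

Emit:
arm_command --series '[{"tx":0,"ty":0.001,"tz":-0.015,"spin":0},{"tx":0,"ty":0.002,"tz":-0.035,"spin":0},{"tx":0,"ty":0.002,"tz":-0.06,"spin":0},{"tx":0,"ty":0.002,"tz":-0.085,"spin":0},{"tx":0,"ty":0.002,"tz":-0.1,"spin":0}]' --claw 0.07

```text
time_s: 15.55
position: [0.517, -0.0366, 0.0792]
orientation: [-2.47, -1.937, 0.003]
wrist_force: [0.0, -0.4, -0.1]
opening: 0.0695
grip_force: 0.0
```

Emit:
arm_command --series '[{"tx":0,"ty":0,"tz":0,"spin":0},{"tx":0,"ty":0,"tz":-0.012,"spin":0},{"tx":0,"ty":0,"tz":-0.025,"spin":0},{"tx":0,"ty":0,"tz":-0.035,"spin":0},{"tx":0,"ty":0,"tz":-0.04,"spin":0}]'

```text
time_s: 15.97
position: [0.5181, -0.0371, 0.0414]
orientation: [-2.472, -1.938, 0.001]
wrist_force: [0.0, 0.2, -0.4]
opening: 0.0702
grip_force: 0.0
```

Emit:
arm_command --series '[{"tx":0,"ty":0,"tz":0,"spin":0},{"tx":0,"ty":0,"tz":0,"spin":0}]'

```text
time_s: 16.13
position: [0.5185, -0.0374, 0.0423]
orientation: [2.472, 1.938, 0.0]
wrist_force: [0.6, -0.8, -0.3]
opening: 0.0701
grip_force: 0.0
```

Down 7 mm more, then close.

Emit:
arm_command --series '[{"tx":0,"ty":0,"tz":-0.004,"spin":0},{"tx":0,"ty":0,"tz":-0.007,"spin":0},{"tx":0,"ty":0,"tz":-0.007,"spin":0}]'

```text
time_s: 16.38
position: [0.5181, -0.0375, 0.0349]
orientation: [-2.472, -1.938, 0.0]
wrist_force: [-0.1, 0.2, -0.5]
opening: 0.0697
grip_force: 0.0
```

Emit:
arm_command --series '[{"tx":0,"ty":0,"tz":0,"spin":0},{"tx":0,"ty":0,"tz":0,"spin":0},{"tx":0,"ty":0,"tz":0,"spin":0},{"tx":0,"ty":0,"tz":0,"spin":0},{"tx":0,"ty":0,"tz":0,"spin":0}]' --claw 0.03 --squeeze 20

```text
time_s: 16.8
position: [0.5185, -0.0376, 0.0352]
orientation: [2.472, 1.938, 0.001]
wrist_force: [2.6, 0.1, -0.4]
opening: 0.0416
grip_force: 20.0
```

Emit:
arm_command --series '[{"tx":0,"ty":0,"tz":0,"spin":0},{"tx":0,"ty":0,"tz":0,"spin":0},{"tx":0,"ty":0,"tz":0,"spin":0},{"tx":0,"ty":0,"tz":0,"spin":0}]'

```text
time_s: 17.13
position: [0.5185, -0.0376, 0.0352]
orientation: [2.472, 1.938, 0.001]
wrist_force: [0.2, -0.8, 0.6]
opening: 0.0416
grip_force: 20.0
```

Emit:
arm_command --series '[{"tx":0,"ty":0,"tz":0.006,"spin":0},{"tx":0,"ty":0,"tz":0.018,"spin":0},{"tx":0,"ty":0,"tz":0.035,"spin":0},{"tx":0,"ty":0,"tz":0.055,"spin":0},{"tx":0,"ty":0,"tz":0.07,"spin":0}]'

```text
time_s: 17.55
position: [0.5178, -0.0373, 0.1062]
orientation: [-2.472, -1.938, 0.001]
wrist_force: [0.4, 0.0, -2.4]
opening: 0.0418
grip_force: 20.0
```

Emit:
arm_command --series '[{"tx":0,"ty":0,"tz":0.012,"spin":0},{"tx":0,"ty":0,"tz":0.02,"spin":0},{"tx":0,"ty":0,"tz":0.02,"spin":0}]'

```text
time_s: 17.8
position: [0.5187, -0.0376, 0.1266]
orientation: [2.471, 1.937, 0.002]
wrist_force: [0.1, 0.3, -2.6]
opening: 0.042
grip_force: 20.0
```

Emit:
arm_command --series '[{"tx":-0.002,"ty":-0.01,"tz":0,"spin":0.015},{"tx":-0.005,"ty":-0.03,"tz":0,"spin":0.045},{"tx":-0.009,"ty":-0.055,"tz":0,"spin":0.08},{"tx":-0.013,"ty":-0.085,"tz":0,"spin":0.12},{"tx":-0.017,"ty":-0.115,"tz":0,"spin":0.165}]'

```text
time_s: 18.22
position: [0.5002, -0.153, 0.124]
orientation: [-2.299, -2.137, 0.001]
wrist_force: [0.9, -0.1, -2.7]
opening: 0.042
grip_force: 20.0
```

Emit:
arm_command --series '[{"tx":-0.004,"ty":-0.03,"tz":0,"spin":0.04},{"tx":-0.008,"ty":-0.06,"tz":0,"spin":0.08},{"tx":-0.012,"ty":-0.09,"tz":0,"spin":0.12},{"tx":-0.017,"ty":-0.12,"tz":0,"spin":0.16},{"tx":-0.021,"ty":-0.148,"tz":0,"spin":0.2}]'

```text
time_s: 18.63
position: [0.4791, -0.3017, 0.1238]
orientation: [-2.076, -2.355, 0.0]
wrist_force: [0.7, 0.7, -2.0]
opening: 0.0417
grip_force: 20.0
```

Emit:
arm_command --series '[{"tx":-0.004,"ty":-0.027,"tz":0,"spin":0.04},{"tx":-0.008,"ty":-0.05,"tz":0,"spin":0.075},{"tx":-0.011,"ty":-0.068,"tz":0,"spin":0.1},{"tx":-0.012,"ty":-0.08,"tz":0,"spin":0.12},{"tx":-0.012,"ty":-0.08,"tz":0,"spin":0.12}]'

```text
time_s: 19.05
position: [0.4671, -0.3825, 0.1236]
orientation: [-1.936, -2.472, 0.0]
wrist_force: [-0.3, -0.0, -2.1]
opening: 0.0412
grip_force: 20.0
```

```bash
python3 - <<'E'
from h import *
s=state();R=cv2.Rodrigues(np.array(s['orientation']))[0];print(s['position'],s['opening'],s['grip_force'],s['wrist_force'],s['time_s'],np.degrees(np.arctan2(R[1,1],R[0,1])))
a=snap('scene','s6');b=snap('top','t6')
k=lambda c,u,v,h:cv2.resize(c['pixels'][v:v+h,u:u+100,::-1],None,fx=4,fy=4,interpolation=cv2.INTER_CUBIC)
cv2.imwrite('pics/z6.png',np.vstack([np.hstack([k(a,165,130,90),k(b,310,170,90)]),np.hstack([k(a,270,220,60),k(b,170,165,60)])]))
X=np.array([.572,.095,.095]);pa,pb=proj(a,X),proj(b,X)
ca,cb=blob(a,*pa,9,62)[0],blob(b,*pb,9,62)[0]; h=tri(a,ca,b,cb);d=h[:2]-[.583,-.009];print(h,np.hypot(*d),166-np.degrees(np.arctan2(d[1],d[0])))
E
```

```text
[ 0.46712733 -0.3825293   0.12362316] 0.041232667567327394 19.963105022907257 [-0.29410526 -0.04607876 -2.12443844] 19.05 13.869638823241912
[0.57283037 0.0977166  0.09565859] 0.10720006443239317 70.55639711557181
```

View pics/z6.png

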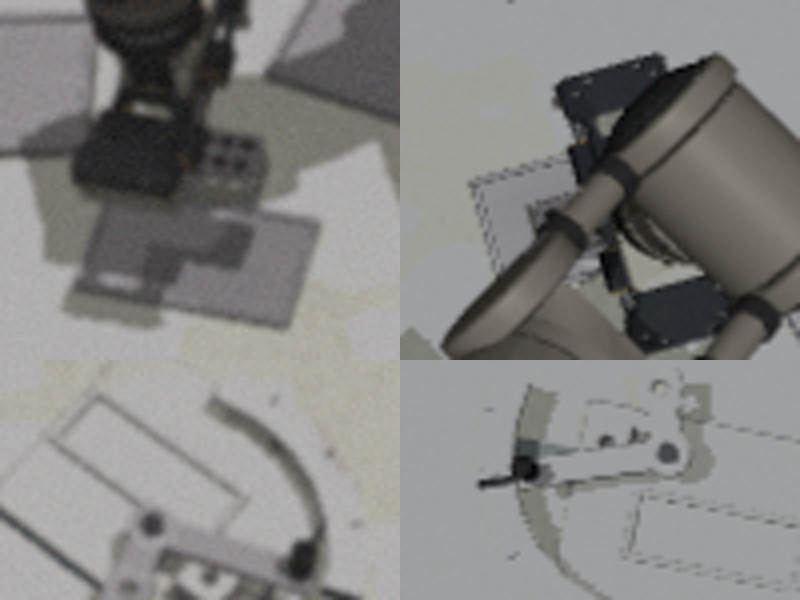

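The cassette is held over the tray, the nest is empty, and the lever measures 70.5° on the bar. The handle is at crop (525,467), next to the bar at (495,482). Now I'll lower the cassette.

Emit:
arm_command --series '[{"tx":0,"ty":0,"tz":-0.01,"spin":0},{"tx":0,"ty":0,"tz":-0.027,"spin":0},{"tx":0,"ty":0,"tz":-0.045,"spin":0},{"tx":0,"ty":0,"tz":-0.06,"spin":0},{"tx":0,"ty":0,"tz":-0.07,"spin":0}]'

```text
time_s: 19.57
position: [0.4677, -0.3784, 0.0526]
orientation: [-1.931, -2.474, -0.001]
wrist_force: [-0.0, 0.4, -1.3]
opening: 0.0415
grip_force: 20.0
```

Emit:
arm_command --series '[{"tx":0,"ty":0,"tz":-0.008,"spin":0},{"tx":0,"ty":0,"tz":-0.016,"spin":0},{"tx":0,"ty":0,"tz":-0.022,"spin":0},{"tx":0,"ty":0,"tz":-0.026,"spin":0},{"tx":0,"ty":0,"tz":-0.028,"spin":0}]'

```text
time_s: 19.98
position: [0.4682, -0.3805, 0.0267]
orientation: [-1.935, -2.475, -0.0]
wrist_force: [0.0, -0.1, -2.5]
opening: 0.0421
grip_force: 20.0
```

Emit:
arm_command --series '[{"tx":0,"ty":0,"tz":0,"spin":0},{"tx":0,"ty":0,"tz":0,"spin":0},{"tx":0,"ty":0,"tz":0,"spin":0}]'

```text
time_s: 20.23
position: [0.4685, -0.3808, 0.0276]
orientation: [1.934, 2.474, -0.0]
wrist_force: [0.2, 0.6, -2.5]
opening: 0.0418
grip_force: 20.0
```

Emit:
arm_command --series '[{"tx":0,"ty":0,"tz":-0.0015,"spin":0},{"tx":0,"ty":0,"tz":-0.003,"spin":0},{"tx":0,"ty":0,"tz":-0.0045,"spin":0},{"tx":0,"ty":0,"tz":-0.006,"spin":0},{"tx":0,"ty":0,"tz":-0.006,"spin":0}]'

```text
time_s: 20.65
position: [0.4681, -0.3803, 0.0206]
orientation: [-1.934, -2.475, -0.0]
wrist_force: [1.0, 1.1, -2.0]
opening: 0.0417
grip_force: 20.0
```

Emit:
arm_command --series '[{"tx":0,"ty":0,"tz":-0.0005,"spin":0},{"tx":0,"ty":0,"tz":-0.001,"spin":0},{"tx":0,"ty":0,"tz":-0.001,"spin":0},{"tx":0,"ty":0,"tz":-0.001,"spin":0}]'

```text
time_s: 20.98
position: [0.4683, -0.3805, 0.0203]
orientation: [1.934, 2.475, 0.0]
wrist_force: [-0.9, 0.4, -0.2]
opening: 0.0415
grip_force: 20.0
```

Emit:
arm_command --series '[{"tx":0,"ty":0,"tz":-0.0005,"spin":0},{"tx":0,"ty":0,"tz":-0.0005,"spin":0},{"tx":0,"ty":0,"tz":-0.0005,"spin":0}]'

```text
time_s: 21.23
position: [0.4683, -0.3806, 0.0202]
orientation: [1.934, 2.475, -0.0]
wrist_force: [-1.6, 1.4, 6.8]
opening: 0.0419
grip_force: 20.0
```

Emit:
arm_command --series '[{"tx":0,"ty":0,"tz":0.0005,"spin":0},{"tx":0,"ty":0,"tz":0.0005,"spin":0},{"tx":0,"ty":0,"tz":0.0005,"spin":0},{"tx":0,"ty":0,"tz":0.0005,"spin":0},{"tx":0,"ty":0,"tz":0.0005,"spin":0}]' --claw 0.07

```text
time_s: 21.65
position: [0.4683, -0.3806, 0.0199]
orientation: [1.935, 2.475, 0.0]
wrist_force: [0.4, -0.4, 0.4]
opening: 0.0687
grip_force: 0.0
```

Emit:
arm_command --series '[{"tx":0,"ty":0,"tz":0.01,"spin":0},{"tx":0,"ty":0,"tz":0.03,"spin":0},{"tx":0,"ty":0,"tz":0.06,"spin":0},{"tx":0,"ty":0,"tz":0.09,"spin":0},{"tx":0,"ty":0,"tz":0.11,"spin":0}]'

```text
time_s: 22.07
position: [0.4689, -0.3812, 0.1337]
orientation: [1.932, 2.472, -0.001]
wrist_force: [0.6, 0.6, -0.1]
opening: 0.07
grip_force: 0.0
```

Emit:
arm_command --series '[{"tx":-0.01,"ty":0.01,"tz":0.01,"spin":0},{"tx":-0.035,"ty":0.015,"tz":0.02,"spin":0},{"tx":-0.065,"ty":0.02,"tz":0.03,"spin":0},{"tx":-0.085,"ty":0.02,"tz":0.03,"spin":0},{"tx":-0.09,"ty":0.02,"tz":0.03,"spin":0}]'

```text
time_s: 22.48
position: [0.3761, -0.3603, 0.1615]
orientation: [1.935, 2.474, -0.001]
wrist_force: [1.0, -0.8, -0.0]
opening: 0.0698
grip_force: 0.0
```

```bash
python3 - <<'E'
from h import *
s=state();print(s['position'],s['opening'],s['grip_force'],s['wrist_force'],s['time_s'])
a=snap('scene','s7');b=snap('top','t7')
k=lambda c,u,v:cv2.resize(c['pixels'][v:v+60,u:u+60,::-1],None,fx=6,fy=6,interpolation=cv2.INTER_CUBIC)
cv2.imwrite('pics/z7.png',np.vstack([np.hstack([k(a,185,165),k(b,328,193)])[:360],np.hstack([k(a,425,250),k(b,80,200)])[60:300]]))
r,m,q=rect(a,(180,160,260,220),.03,.07,.045);print(r)
E
```

```text
[ 0.37607358 -0.3602742   0.16153241] 0.06980948328461462 0.0 [ 1.01265532 -0.79958897 -0.02618676] 22.4833
((475.83599853515625, -375.14703369140625), (51.253509521484375, 128.3539276123047), 14.445859909057617)
```

View pics/z7.png

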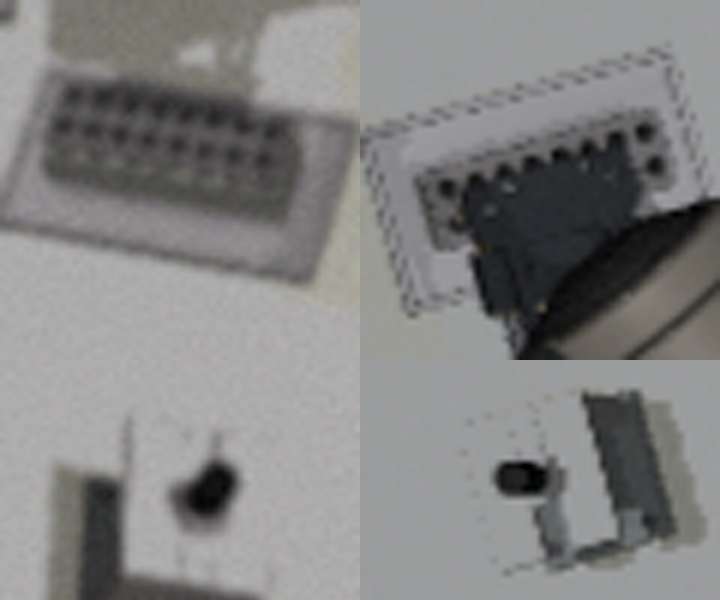

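The cassette lies flat in the middle of the tray, lengthwise. The pin hangs at the back of the notch, with its knob at scene crop (205,492) and top crop (520,478). The robot is clear of everything, so I'm handing in.

```bash
python3 -c "
from plant import *
print(finish_job())"
```

```text
the job is handed in; nothing more can be done
None
```

I handed the job in at about 22.5 s of the 72 s allowed: the pin hangs at the back of the bracket notch, the lever measures about 70.5° (on the long bar), and the cassette lies flat and lengthwise in the 100 x 172 mm tray; the hand-in returned no verdict.

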